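Weed out the weak charger clamps

ROBOT

A 6-joint arm with a two-finger parallel gripper is mounted at the origin on the work surface. World frame = base frame: x ahead of the robot, y to its left, z up, the work surface at z = 0. Lengths are in m, angles in rad, forces in N, time in s.
With the tool pointing down it reaches from about 0.325 to 0.9 m from the base axis. Payload 6.1 kg.
Tool frame: the origin (TCP) lies between the finger pads; the fingertips stand manip.finger_overhang ahead of it and the grasp point (between the pads) lies 5 mm behind it (manip.finger_overhang is the distance from the TCP to the fingertips, in m); y points along the fingers, x is the direction in which the jaws open and shut, and the axes are right-handed (so a half turn about y gives the same grasp; the last joint's range is limited). The gripper opens to 87 mm and grips with 3 to 60 N. Pads are 19 mm wide; open, the fingers measure 117 mm over their backs; the gripper's body (75 mm by 190 mm) begins 51 mm behind the grasp point.
Start: joints at [1.177, 0.22, 1.526, -0, 1.395, -0.126], TCP at [0.165, 0.603, 0.237] pointing down, gripper open.
Joint ranges: [-2.98, 2.98], [-0.91, 2.08], [0.09, 2.57], [-1.24, 4.39], [0.2, 2.65], [-2.68, 2.68]. Speed limits (rad/s): [2.57, 2.57, 3.01, 3.14, 3.14, 3.14].

INTERFACE

Orientations are given as a unit quaternion [w, x, y, z].
In Python, from workcell import manip gives the robot as it stands.
- The arm moves only by the tool step_arm, never from a script. Its argument "commands" is a list that holds one entry, the list of rows, each a list of 7 numbers: the turn, a rotation vector about the world's x, y, z in degrees, then the shift along the world's x, y, z in cm, then the closure, from 0 (fully open) to 1 (shut). In form: [[[rx, ry, rz, dx, dy, dz, hand], ...]]. A call has exactly 8 rows; each row shifts and turns the commanded pose from where the row before left it; what a row does not reach is not made up. A row lasts 1/10 s, in which the tool goes at most 50 mm and 8.59 degrees, less where a joint would pass 70% of its speed; a pose out of reach is approached as far as the arm can. A call is refused whole if a number of a shift passes 5 or a number of a turn 8.59, either way. A call with a gripper value outside its range is refused whole. The fingers move at their own pace and stop on an object; the grip force is fixed at half the most. Time passes only in rows, so rows that do not move let the fingers close, or fill a call up. It gives the time, the measured TCP pose, the force and the opening at its end, in the units of the state.
- manip.get_state(): the state, without advancing time (a new reading comes with each control period).
- manip.grab_frame(name): name is "side" or "top" or "wrist"; returns the picture (480x640x3 uint8, red, green, blue); there is no depth.
- manip.camera_params(name): a dict with "K" (3x3 intrinsics, pixels), "view" (4x4, takes a point from world to camera coordinates). Camera axes: x right, y up, looking along -z (the intrinsics and any distortion apply to the point x, -y, -z); pixel columns grow to the right and rows downward; lengths in m; the calibration is good to about 2 mm. The wrist camera is an equidistant fisheye: a pixel r from the principal point sees the ray r / f radians off the axis. A picture is of the moment at which its call begins: read the wrist's pose just before it. camera_params takes no time and is no camera call; for the wrist camera it gives the pose at the moment of the call.
- manip.job_done(): hands the job in, once; it reports no verdict.
The state is a dict: "time": time; "joint_pos": joint angles; "joint_vel": joint speeds; "effort": joint torques, N m; "position": TCP position; "ee_rot": TCP orientation; "ft_force": force on the tool from outside, world axes, zero at the start; "ft_torque": the same for the moment, N m; "gripper_width": finger opening in m.
Only numpy, scipy, OpenCV 4.12 (cv2) and the standard library are available. Lean on these libraries where they do the work, as an engineer would, in place of code of your own. Each camera call takes 0.05 s, during which the arm holds its last target.

TASK

The spare charger clamps on the leaning bar look alike, but two of the four have tired springs, which you can only tell by squeezing their handles. Put the two weak clamps in the scrap tin and leave the two sound ones clipped squarely on the bar, without disturbing the other things on the bench.

Things in the scene. Friction and masses are not known exactly. Their poses are not given: they have to be found in the camera images.
- bar: steel flat bar, 300 x 45 mm, 5 mm thick, on two strap feet screwed to the bench (feet within 65 mm of the bar). Origin: middle of its upper edge, 150 mm above the bench. z axis: in the bar's face, square to that edge, up and towards the robot, 30 deg from vertical; y axis: along the bar; x axis: square to its face. Place and heading vary
- clamp_1: one of four look-alike spring charger clamps (no leads) clipped side by side on the bar, 107 mm long, 80 g: steel jaws, pivot pin with coil spring, two 22 mm wide handles in black sleeves. Origin: pivot. z axis: jaws to handles; y: pivot pin; x: way jaws open and handles are squeezed. Jaw tips z = -38, handle ends z = +69 mm. On the bar its axes match the bar's, pivot 10 mm beyond the edge
- clamp_1_half: the half of clamp_1 on its -x side, which turns about the pivot pin; same origin, same axes when clipped on the bar. Handles diverge: clipped on the bar they measure 40, 44 and 48 mm over their backs at 40, 50 and 60 mm from the pivot (10 mm more with jaws shut on nothing). Fully squeezed they are parallel, 24 mm over their backs, and the jaws are clear of the bar
- clamp_2: another clamp, made and placed as clamp_1. For all four: pressed 60 mm from the pivot, a sound spring pushes back with about 11 N as the handles start to move off the bar position and 16 N fully squeezed, a weak one with about 3 N and 4 N. Two are sound, two weak; which ones is not told, cannot be seen and does not follow the names
- clamp_2_half: the like half of clamp_2
- clamp_3: another clamp, made and placed as clamp_1; its spring is sound or weak as told under clamp_2
- clamp_3_half: the like half of clamp_3
- clamp_4: another clamp, made and placed as clamp_1; its spring is sound or weak as told under clamp_2
- clamp_4_half: the like half of clamp_4
- scrap_tin: open rectangular scrap tin of bare sheet metal, fixed, 180 x 130 mm and 60 mm high with 3 mm walls, on the bench left or right of the bar. Origin at the centre of its underside, z up, x along its 180 mm side
- hydrometer: battery hydrometer lying on the bench, green glass tube with a black rubber bulb and nozzle, 245 mm long, 44 mm high at the bulb; not to be disturbed. Origin at its underside
- post_clamp: dull lead battery post clamp, 75 x 36 mm, 20 mm high, lying flat; not to be disturbed. Origin at its underside
- nylon_cap: grey nylon terminal cap, 32 mm across, 19 mm high; not to be disturbed. Origin at its underside
- hex_bolt: zinc hex bolt standing on its head, 45 mm high, 19 mm across the head; not to be disturbed. Origin at its underside
- wrench: flat steel wrench, 170 mm long, lying on the bench; not to be disturbed. Origin at its underside
- post_brush: round steel battery post brush standing on end, 35 mm across, 68 mm high; not to be disturbed. Origin at its underside
- grease_jar: closed white jar of terminal grease, 60 mm across, 55 mm high; not to be disturbed. Origin at its underside
- parts_tray: shallow black divided parts tray, fixed, 180 x 130 x 18 mm, holding lead shims and nuts, on the other side of the bar from the scrap tin. Origin at the centre of its underside
Mind the look-alikes: they are no part of the job. Leave any red look-alike of the clamp_3 alone. What is shaped like the clamp_4 but blue or turquoise is not meant.

How it is judged:
By the outcome, as a careful person would: the job done as asked, in the order asked, and still so for the second after the job is handed in, with the robot touching nothing.
It also fails if it takes over 70 s, if anything falls off the work surface, if the arm or the gripper's body presses on something with over 40 N, if the wrist force passes 120 N, or if a joint passes its speed limit or range.

## Working session

There is one attempt and no reset: what is moved stays moved. The work goes in short steps, Python scripts to look and compute and a tool call to move; the robot and the scene stay as the last step left them, time stands still between calls to the robot, and variables do not carry over. Pictures are saved under pics/ and viewed, and the job is handed in when it is done.

Besides the shell and the picture viewer there is one more tool, called after "Request:" in YAML: its name, and indented under it one key for each argument. step_arm: Moves the arm, as the interface text tells. Its arguments: {"type":"object","properties":{"commands":{"type":"array","items":{"type":"array","items":{"type":"array","items":{"type":"number"}}}}},"required":["commands"]}

```bash
ls -la; mkdir -p pics; python3 - <<'E'
from workcell import manip
import cv2,json
print(manip.finger_overhang)
s=manip.get_state(); print(s)
for n in ("side","top","wrist"):
    print(n,manip.camera_params(n))
    im=manip.grab_frame(n); cv2.imwrite(f"pics/a_{n}.png",im[:,:,::-1])
E
```

```text
total 12
drwxr-xr-x  3 agent agent 4096 Dec  7 04:04 .
drwxr-xr-x 23 root  root  4096 Dec  7 04:04 ..
drwxr-xr-x  2 agent agent 4096 Dec  7 04:04 pics
0.014
{'time': 0.0, 'joint_pos': array([ 1.17691308e+00,  2.21210142e-01,  1.52761034e+00,  2.58922221e-05,
        1.39471115e+00, -1.26094054e-01]), 'joint_vel': array([-2.22395156e-05, -1.48716439e-03, -1.28188387e-03,  3.25319406e-04,
       -4.73910596e-04, -1.11898548e-03]), 'effort': array([-1.27315423e-03, -4.94606459e+01, -3.87372279e+01,  6.98798290e-02,
        5.72316698e-02, -1.59962633e-04]), 'position': array([0.16513667, 0.60217187, 0.23544755]), 'ee_rot': array([-0.56193686,  0.56260895,  0.42817824, -0.42937341]), 'ft_force': array([-0.77000816,  0.29012795,  0.27535806]), 'ft_torque': array([0.00140919, 0.005429  , 0.03946552]), 'gripper_width': 0.08670815549667311}
side {'K': array([[573.79079095,   0.        , 319.5805285 ],
       [  0.        , 573.79079095, 241.27561188],
       [  0.        ,   0.        ,   1.        ]]), 'view': array([[ 0.71267908, -0.70136582,  0.01321048, -0.381414  ],
       [ 0.54044792,
[... 304 characters left out ...]
       ,   1.        ]]), 'view': array([[ 0.05673896, -0.99837311, -0.00564053, -0.02578398],
       [ 0.9709263 ,  0.05386138,  0.23324035, -0.53863945],
       [-0.23255709, -0.01871036,  0.97240276, -1.23941703],
       [ 0.        ,  0.        ,  0.        ,  1.        ]])}
wrist {'K': array([[371.64829954,   0.        , 319.00040675],
       [  0.        , 371.64829954, 237.34573391],
       [  0.        ,   0.        ,   1.        ]]), 'view': array([[ 0.2641301 ,  0.96448488, -0.00205022, -0.6243018 ],
       [-0.92766312,  0.25346332, -0.27422158,  0.03210116],
       [-0.26396291,  0.07433209,  0.96166435, -0.38965747],
       [ 0.        ,  0.        ,  0.        ,  1.        ]])}
```

View pics/a_side.png

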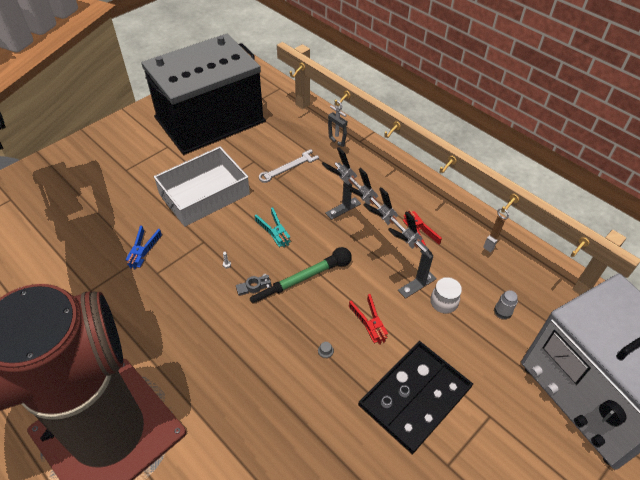

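View pics/a_top.png

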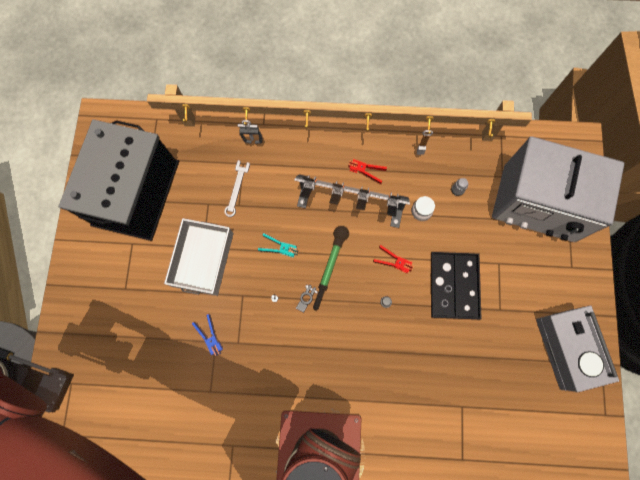

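View pics/a_wrist.png

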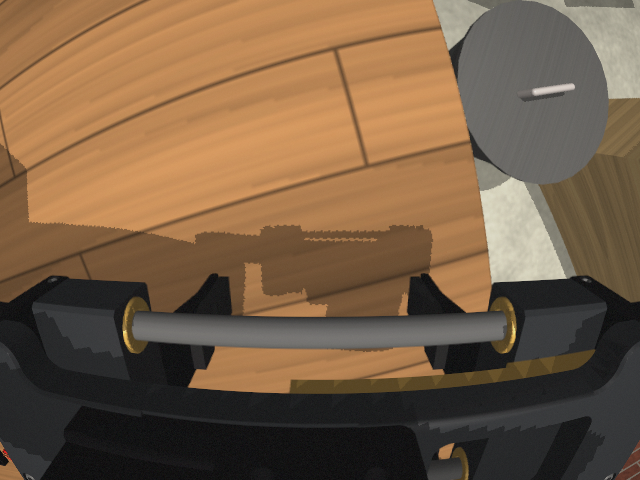

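```bash
python3 - <<'E'
import cv2
a=cv2.imread("pics/a_top.png")[160:240,280:440]; cv2.imwrite("pics/b_top.png",cv2.resize(a,None,fx=5,fy=5,interpolation=cv2.INTER_CUBIC))
a=cv2.imread("pics/a_side.png")[140:300,315:475]; cv2.imwrite("pics/b_side.png",cv2.resize(a,(600,600),interpolation=cv2.INTER_CUBIC))
E
```

```text
(no output)
```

View pics/b_top.png

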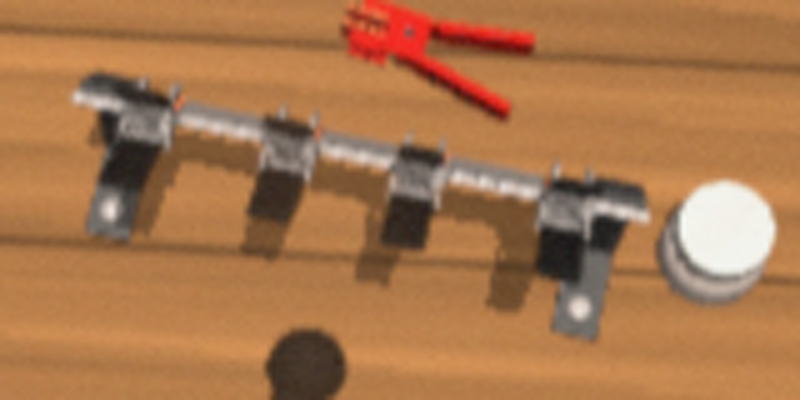

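View pics/b_side.png

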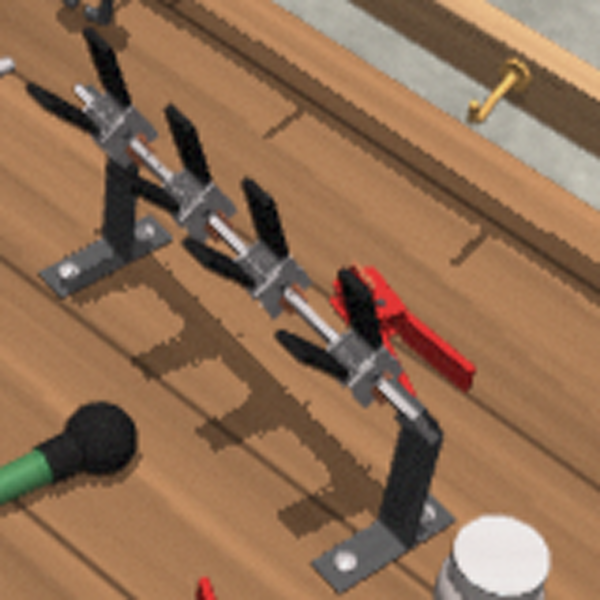

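```bash
cat > h.py <<'E'
import numpy as np, cv2
from workcell import manip
_c={}
def cam(n):
    p=manip.camera_params(n); return p["K"],p["view"]
def proj(n,P):
    K,V=cam(n); P=np.atleast_2d(P); c=P@V[:3,:3].T+V[:3,3]; c=c*[1,-1,-1]
    if n=="wrist":
        r=np.hypot(c[:,0],c[:,1]); th=np.arctan2(r,c[:,2]); d=c[:,:2]/np.maximum(r,1e-9)[:,None]*th[:,None]
    else: d=c[:,:2]/c[:,2:]
    return d*[K[0,0],K[1,1]]+K[:2,2]
def ray(n,uv):
    K,V=cam(n); x=(uv[0]-K[0,2])/K[0,0]; y=(uv[1]-K[1,2])/K[1,1]
    if n=="wrist":
        th=np.hypot(x,y); s=np.sin(th)/max(th,1e-9); d=np.array([x*s,y*s,np.cos(th)])
    else: d=np.array([x,y,1.])
    d=d*[1,-1,-1]; R=V[:3,:3]; return -R.T@V[:3,3], R.T@d/np.linalg.norm(d)
def atz(n,uv,z):
    o,d=ray(n,uv); return o+d*(z-o[2])/d[2]
def tri(obs):
    A=np.zeros((3,3));b=np.zeros(3)
    for n,uv in obs:
        o,d=ray(n,uv); M=np.eye(3)-np.outer(d,d); A+=M; b+=M@o
    return np.linalg.solve(A,b)
E
python3 - <<'E'
from h import *
z=lambda u,v:(280+u/5,160+v/5)
s=lambda u,v:(315+u/3.75,140+v/3.75)
for n,f,pts in (("top",z,[(75,95),(648,212)]),("side",s,[(82,92),(430,425)])):
    P=[atz(n,f(*p),.15) for p in pts]; print(n,P,np.linalg.norm(P[0]-P[1]), np.degrees(np.arctan2(*(P[0]-P[1])[1::-1])))
for p in [(120,125),(200,195),(272,270),(367,362)]:
    print(atz("side",s(*p),.16)) 
for p in [(145,120),(290,150),(415,175),(567,205)]: print(atz("top",z(*p),.16))
E
```

```text
top [array([0.68232636, 0.09799702, 0.15      ]), array([ 0.6354629 , -0.19618885,  0.15      ])] 0.2978951350074502 80.94889892010269
side [array([0.67908785, 0.09471473, 0.15      ]), array([ 0.63201431, -0.20322101,  0.15      ])] 0.30163160014433965 81.02154730112231
[0.66758393 0.0534778  0.16      ]
[ 0.65977723 -0.01575463  0.16      ]
[ 0.64650737 -0.08066724  0.16      ]
[ 0.63376056 -0.15780385  0.16      ]
[0.66706305 0.06057005 0.16      ]
[ 0.65504948 -0.01366184  0.16      ]
[ 0.64521488 -0.07723566  0.16      ]
[ 0.63354122 -0.15405573  0.16      ]
```

```bash
cat >> h.py <<'E'
from scipy.spatial.transform import Rotation as Ro
TH=np.radians(81.0)
by=np.array([np.cos(TH),np.sin(TH),0]); n=np.array([by[1],-by[0],0])
bz=-0.5*n+np.array([0,0,.8660254]); bx=np.cross(by,bz)
O=np.array([.6571,-.0517,.15])
def q2R(q): return Ro.from_quat(np.r_[q[1:],q[0]])
# tool: y=-bz, x=s*bx, z = x cross y
def Rt(s):
    x=s*bx;y=-bz; return Ro.from_matrix(np.c_[x,y,np.cross(x,y)])
E
python3 - <<'E'
from h import *
s=manip.get_state(); R=q2R(s["ee_rot"]); print(R.as_matrix().round(3))
print(bx,by,bz)
for sg in (1,-1): print(sg,np.degrees((Rt(sg)*R.inv()).as_rotvec()).round(2))
a=[[(188,219),(231,225),(213,293),(167,288)]]
for p in a[0]: print(atz("top",p,.06))
E
python3 - <<'E'
import cv2
a=cv2.imread("pics/a_top.png")[205:305,150:250]; cv2.imwrite("pics/c_top.png",cv2.resize(a,(600,600),interpolation=cv2.INTER_CUBIC))
E
```

```text
[[ 0.265 -0.001 -0.964]
 [ 0.964 -0.001  0.265]
 [-0.001 -1.     0.   ]]
[ 0.85536319 -0.13547622  0.5       ] [0.15643447 0.98768834 0.        ] [-0.49384417  0.07821723  0.8660254 ]
1 [ 17.81 -27.63 -81.58]
-1 [-28.29 -18.26  93.92]
[0.58581497 0.38802745 0.06      ]
[0.57546092 0.26990388 0.06      ]
[0.38944168 0.2978749  0.06      ]
[0.39576922 0.41976442 0.06      ]
```

View pics/c_top.png

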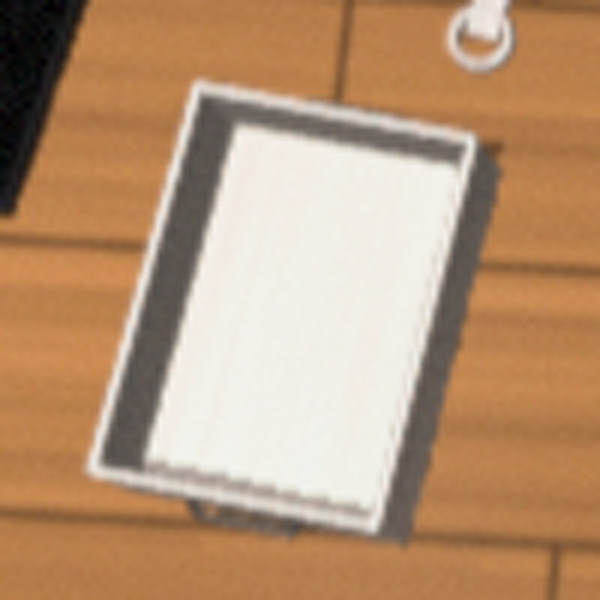

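Request:
step_arm:
  commands:
    - [[1.11,-1.73,-5.1,2.7,-3.3,0.3,0],[1.11,-1.73,-5.1,2.7,-3.3,0.3,0],[1.11,-1.73,-5.1,2.7,-3.3,0.3,0],[1.11,-1.73,-5.1,2.7,-3.3,0.3,0],[1.11,-1.73,-5.1,2.7,-3.3,0.3,0],[1.11,-1.73,-5.1,2.7,-3.3,0.3,0],[1.11,-1.73,-5.1,2.7,-3.3,0.3,0],[1.11,-1.73,-5.1,2.7,-3.3,0.3,0]]

```text
time: 0.95
position: [0.382, 0.3372, 0.2605]
ee_rot: [-0.662, 0.679, 0.3, -0.102]
ft_force: [1.1, 0.1, 0.3]
gripper_width: 0.0869
```

```bash
python3 - <<'E'
from h import *
s=manip.get_state(); R=q2R(s["ee_rot"]); print(s["time"],s["position"],s["joint_pos"].round(3))
print(np.degrees((Rt(1)*R.inv()).as_rotvec()).round(2))
c=[(182.5,218.7),(229.5,227.8),(213.3,293.3),(165.3,283.3)]
P=np.array([atz("top",p,.06) for p in c]); print(P.round(3),P.mean(0))
for i in range(4): d=P[(i+1)%4]-P[i]; print(np.linalg.norm(d),np.degrees(np.arctan2(d[1],d[0])))
E
```

```text
0.95 [0.38202026 0.33717735 0.2605395 ] [ 0.644 -0.269  1.986 -0.128  1.17   0.097]
[  8.89 -13.66 -40.58]
[[0.586 0.403 0.06 ]
 [0.567 0.273 0.06 ]
 [0.389 0.297 0.06 ]
 [0.408 0.426 0.06 ]] [0.48745914 0.34976428 0.06      ]
0.131188499841506 -98.0587166141253
0.18032620550284256 172.39410759574375
0.13029846415617716 81.5471472642565
0.1794392373514179 -7.3184613472917395
```

Request:
step_arm:
  commands:
    - [[1.11,-1.71,-5.07,2.7,-3.3,0.3,0],[1.11,-1.71,-5.07,2.7,-3.3,0.3,0],[1.11,-1.71,-5.07,2.7,-3.3,0.3,0],[1.11,-1.71,-5.07,2.7,-3.3,0.3,0],[1.11,-1.71,-5.07,2.7,-3.3,0.3,0],[1.11,-1.71,-5.07,2.7,-3.3,0.2,0],[1.11,-1.71,-5.07,2.8,-3.5,0.2,0],[1.11,-1.71,-5.07,2.8,-3.5,0.2,0]]

```text
time: 1.75
position: [0.6, 0.069, 0.2815]
ee_rot: [-0.666, 0.695, 0.129, 0.236]
ft_force: [-0.0, 0.1, -0.0]
gripper_width: 0.0871
```

```bash
python3 - <<'E'
from h import *
s=manip.get_state(); R=q2R(s["ee_rot"]); print(s["time"],s["position"],s["joint_pos"].round(3),s["ft_force"],s["ft_torque"])
print(np.degrees((Rt(1)*R.inv()).as_rotvec()).round(2))
p=manip.camera_params("wrist"); np.savez("w1.npz",**p)
im=manip.grab_frame("wrist"); cv2.imwrite("pics/d_wrist.png",im[:,:,::-1])
E
```

```text
1.75 [0.60002059 0.06903085 0.28146572] [ 0.037 -0.219  1.964 -0.125  0.884  0.248] [-0.02971627  0.06656083 -0.01120631] [-0.08952135  0.3104161   0.06006541]
[0.01 0.01 0.01]
```

View pics/d_wrist.png

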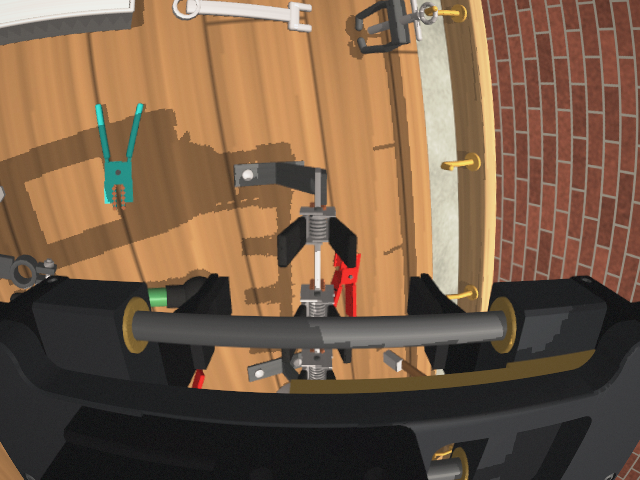

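```bash
python3 - <<'E'
from h import *
im=cv2.imread("pics/d_wrist.png")
s=manip.get_state(); p=s["position"]; 
print("tcp",proj("wrist",p), "tip",proj("wrist",p-.014*bz))
for t in (.15,-.15): print("end",proj("wrist",O+t*by))
for t in (.11,.037,-.028,-.1056):
    pv=O+.01*bz+t*by; print(t,pv.round(4),proj("wrist",pv),"handle ends",proj("wrist",pv+.069*bz+.023*bx),proj("wrist",pv+.069*bz-.023*bx))
a=im[150:350,220:420]; cv2.imwrite("pics/d2.png",cv2.resize(a,(600,600),interpolation=cv2.INTER_CUBIC))
E
```

```text
tcp [[322.36751787 310.55720063]] tip [[322.04990918 297.05696007]]
end [[315.48824225 173.3214835 ]]
end [[317.79870576 445.10883932]]
0.11 [0.6694 0.0577 0.1587] [[315.74635011 224.74166772]] handle ends [[352.16545865 252.07166418]] [[278.08678277 252.44787587]]
0.037 [ 0.6579 -0.0144  0.1587] [[316.39795781 307.007216  ]] handle ends [[349.03343161 351.01649535]] [[283.06445877 351.26175965]]
-0.028 [ 0.6478 -0.0786  0.1587] [[316.94554443 367.67225166]] handle ends [[346.01279188 417.42950053]] [[287.5437461  417.61422088]]
-0.1056 [ 0.6356 -0.1552  0.1587] [[317.51670021 424.94424984]] handle ends [[342.76404733 474.9375832 ]] [[292.20865612 475.08827001]]
```

View pics/d2.png

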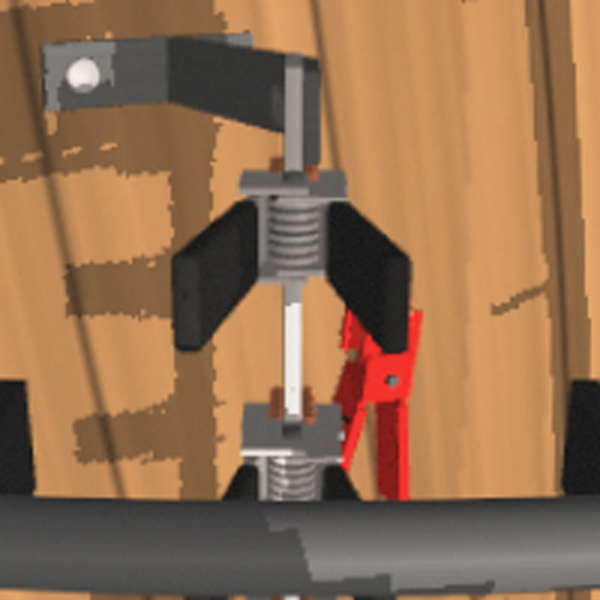

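Request:
step_arm:
  commands:
    - [[0,0,0,1.4,-0.23,-2.5,0],[0,0,0,1.4,-0.23,-2.5,0],[0,0,0,1.4,-0.22,-2.5,0],[0,0,0,1.1,-0.17,0.65,0],[0,0,0,0,0,0,0],[0,0,0,0,0,0,0],[0,0,0,0,0,0,0],[0,0,0,0,0,0,0]]

```text
time: 2.6
position: [0.6521, 0.0625, 0.2136]
ee_rot: [-0.667, 0.695, 0.13, 0.235]
ft_force: [-0.6, -0.1, -0.0]
gripper_width: 0.0868
```

```bash
cat > st.py <<'E'
from h import *
import sys
tt=float(sys.argv[1]); pv=O+.01*bz+tt*by
s=manip.get_state(); R=q2R(s["ee_rot"]); d=s["position"]-pv
B=np.c_[bx,by,bz]
print("t",s["time"],"tcp rel pivot bar axes mm",(d@B*1e3).round(2),"F bar",(s["ft_force"]@B).round(2),"T",(s["ft_torque"]@B).round(3),"w",round(s["gripper_width"]*1e3,2),"rot",np.degrees((Rt(1)*R.inv()).as_rotvec()).round(2), s["position"].round(4))
if len(sys.argv)>2:
    im=manip.grab_frame("wrist")[:,:,::-1]; cv2.imwrite("pics/%s.png"%sys.argv[2],im)
E
python3 st.py .11 e_wrist
```

```text
t 2.6 tcp rel pivot bar axes mm [12.09  1.97 56.45] F bar [-0.54 -0.19  0.27] T [-0.079  0.296  0.067] w 86.79 rot [ 0.06 -0.01 -0.23] [0.6521 0.0625 0.2136]
```

View pics/e_wrist.png

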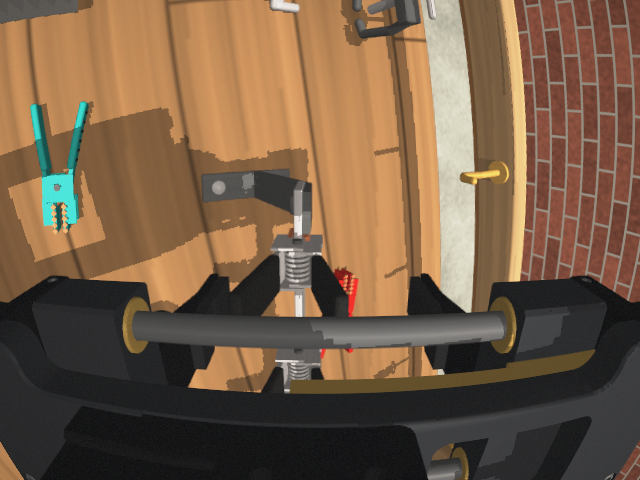

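Request:
step_arm:
  commands:
    - [[0,0,0,0.07,-0.16,0.05,0],[0,0,0,0.09,-0.01,0.05,0],[0,0,0,0.09,-0.01,0.05,0],[0,0,0,0,0,0,0],[0,0,0,0,0,0,0],[0,0,0,0,0,0,0],[0,0,0,0,0,0,0],[0,0,0,0,0,0,0]]

```text
time: 3.45
position: [0.6548, 0.0604, 0.2145]
ee_rot: [-0.667, 0.695, 0.13, 0.234]
ft_force: [0.5, -0.2, 0.8]
gripper_width: 0.0871
```

```bash
python3 st.py .11
```

```text
t 3.45 tcp rel pivot bar axes mm [15.12  0.4  55.72] F bar [ 0.83 -0.14  0.41] T [-0.122  0.34   0.046] w 87.08 rot [ 0.06 -0.06 -0.21] [0.6548 0.0604 0.2145]
```

Request:
step_arm:
  commands:
    - [[0,0,0,0.04,-0.01,0.02,0],[0,0,0,0.04,0,0.02,0],[0,0,0,0.04,-0.01,0.03,0],[0,0,0,0.04,-0.01,0.02,0],[0,0,0,0.05,-0.01,0.03,0],[0,0,0,0.04,0,0.02,0],[0,0,0,0,0,0,0],[0,0,0,0,0,0,0]]

```text
time: 4.25
position: [0.6572, 0.06, 0.2157]
ee_rot: [-0.667, 0.696, 0.13, 0.234]
ft_force: [-0.7, 1.1, -0.5]
gripper_width: 0.0871
```

```bash
python3 st.py .11
```

```text
t 4.25 tcp rel pivot bar axes mm [17.81  0.35 55.6 ] F bar [-0.97  0.95 -0.04] T [-0.161  0.589  0.054] w 87.1 rot [ 0.06 -0.08 -0.21] [0.6572 0.06   0.2157]
```

Request:
step_arm:
  commands:
    - [[0,0,0,0.04,-0.01,0.02,0],[0,0,0,0.04,0,0.02,0],[0,0,0,0.04,-0.01,0.03,0],[0,0,0,0.04,-0.01,0.02,0],[0,0,0,0,0,0,0],[0,0,0,0,0,0,0],[0,0,0,0,0,0,0],[0,0,0,0,0,0,0]]

```text
time: 5.05
position: [0.6588, 0.0597, 0.2167]
ee_rot: [-0.667, 0.696, 0.13, 0.234]
ft_force: [-4.9, 0.8, -0.6]
gripper_width: 0.0871
```

```bash
for i in 1 2 3; do python3 st.py .11; done
```

```text
t 5.05 tcp rel pivot bar axes mm [19.72  0.31 55.6 ] F bar [-4.58 -0.02  1.98] T [-0.117  1.114  0.056] w 87.1 rot [ 0.06 -0.07 -0.21] [0.6588 0.0597 0.2167]
t 5.05 tcp rel pivot bar axes mm [19.72  0.31 55.6 ] F bar [-4.58 -0.02  1.98] T [-0.117  1.114  0.056] w 87.1 rot [ 0.06 -0.07 -0.21] [0.6588 0.0597 0.2167]
t 5.05 tcp rel pivot bar axes mm [19.72  0.31 55.6 ] F bar [-4.58 -0.02  1.98] T [-0.117  1.114  0.056] w 87.1 rot [ 0.06 -0.07 -0.21] [0.6588 0.0597 0.2167]
```

```bash
for i in 1 2 3 ; do python3 st.py .11 f_$i; done
```

```text
t 5.05 tcp rel pivot bar axes mm [19.72  0.31 55.6 ] F bar [-4.58 -0.02  1.98] T [-0.117  1.114  0.056] w 87.1 rot [ 0.06 -0.07 -0.21] [0.6588 0.0597 0.2167]
t 5.1 tcp rel pivot bar axes mm [19.76  0.33 55.61] F bar [-4.19  1.16  1.66] T [-0.087  1.112  0.027] w 87.07 rot [ 0.06 -0.07 -0.21] [0.6589 0.0597 0.2167]
t 5.15 tcp rel pivot bar axes mm [19.82  0.32 55.63] F bar [-3.8   0.12  2.33] T [-0.081  1.13   0.063] w 86.9 rot [ 0.06 -0.06 -0.21] [0.6589 0.0597 0.2168]
```

View pics/f_3.png

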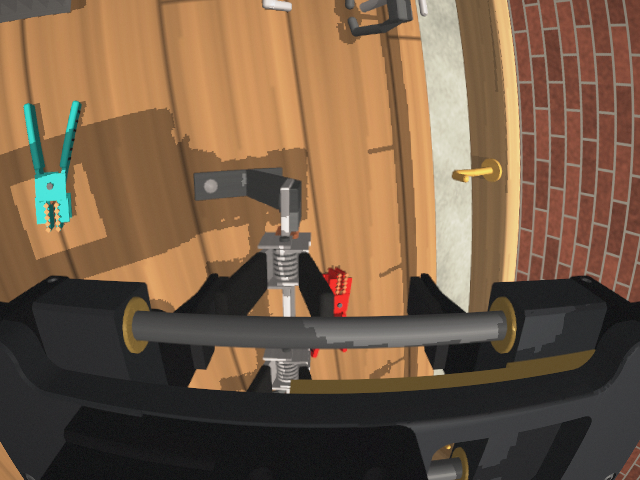

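Request:
step_arm:
  commands:
    - [[0,0,0,0.04,-0.01,0.02,0],[0,0,0,0.04,0,0.02,0],[0,0,0,0,0,0,0],[0,0,0,0,0,0,0],[0,0,0,0,0,0,0],[0,0,0,0,0,0,0],[0,0,0,0,0,0,0],[0,0,0,0,0,0,0]]

```text
time: 6.0
position: [0.6597, 0.0596, 0.2172]
ee_rot: [-0.667, 0.695, 0.13, 0.234]
ft_force: [-4.1, 1.4, 0.1]
gripper_width: 0.087
```

```bash
python3 st.py .11
```

```text
t 6.0 tcp rel pivot bar axes mm [20.72  0.36 55.59] F bar [-3.65  0.76  2.21] T [-0.079  1.145  0.098] w 86.97 rot [ 0.06 -0.07 -0.21] [0.6597 0.0596 0.2172]
```

Request:
step_arm:
  commands:
    - [[0,0,0,-0.6,0.1,-0.35,0],[0,0,0,-0.6,0.1,-0.35,0.36],[0,0,0,-0.57,0.07,-0.34,0.36],[0,0,0,0,0,0,0.36],[0,0,0,0,0,0,0.36],[0,0,0,0,0,0,0.36],[0,0,0,0,0,0,0.36],[0,0,0,0,0,0,0.36]]

```text
time: 6.8
position: [0.6423, 0.0623, 0.2071]
ee_rot: [-0.667, 0.695, 0.13, 0.235]
ft_force: [0.1, 1.6, 0.6]
gripper_width: 0.056
```

```bash
python3 st.py .11 g1; python3 st.py .11
```

```text
t 6.8 tcp rel pivot bar axes mm [ 0.46  0.24 55.62] F bar [0.16 1.56 0.65] T [-0.045  0.364  0.086] w 56.02 rot [ 0.06 -0.03 -0.21] [0.6423 0.0623 0.2071]
t 6.85 tcp rel pivot bar axes mm [ 0.36  0.27 55.59] F bar [ 0.29  0.32 -0.12] T [-0.039  0.361  0.054] w 55.75 rot [ 0.06 -0.04 -0.21] [0.6423 0.0623 0.207 ]
```

View pics/g1.png

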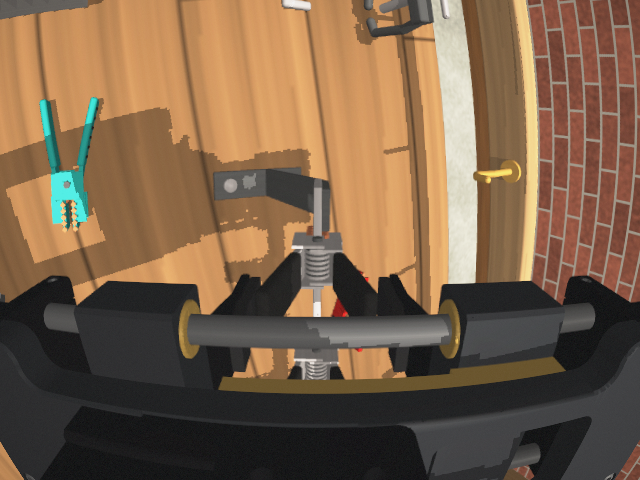

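Request:
step_arm:
  commands:
    - [[0,0,0,0,0,0,0.42],[0,0,0,0,0,0,0.46],[0,0,0,0,0,0,0.46],[0,0,0,0,0,0,0.46],[0,0,0,0,0,0,0.46],[0,0,0,0,0,0,0.46],[0,0,0,0,0,0,0.46],[0,0,0,0,0,0,0.46]]

```text
time: 7.65
position: [0.6419, 0.0623, 0.2065]
ee_rot: [-0.667, 0.696, 0.13, 0.234]
ft_force: [-0.2, 0.4, -1.1]
gripper_width: 0.0474
```

```bash
python3 st.py .11 g2;python3 st.py .11 g3; python3 st.py .11
```

```text
t 7.65 tcp rel pivot bar axes mm [-0.21  0.23 55.37] F bar [-0.8   0.37 -0.78] T [-0.113  0.707  0.128] w 47.37 rot [ 0.06 -0.09 -0.21] [0.6419 0.0623 0.2065]
t 7.7 tcp rel pivot bar axes mm [-0.21  0.23 55.38] F bar [-1.59  0.36 -1.46] T [-0.072  0.675  0.079] w 47.1 rot [ 0.06 -0.09 -0.21] [0.6419 0.0623 0.2065]
t 7.75 tcp rel pivot bar axes mm [-0.17  0.22 55.4 ] F bar [-2.22 -0.54 -1.  ] T [-0.138  0.744  0.057] w 47.52 rot [ 0.06 -0.08 -0.21] [0.6419 0.0623 0.2066]
```

View pics/g2.png

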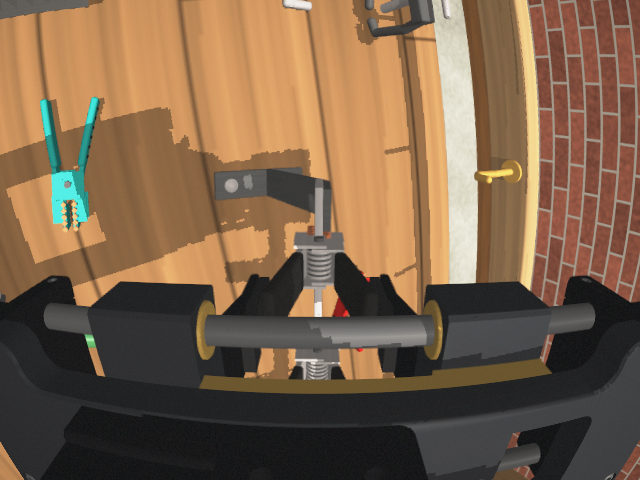

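Request:
step_arm:
  commands:
    - [[0,0,0,0,0,0,0.3],[0,0,0,0,0,0,0],[0,0,0,0,0,0,0],[0,0,0,0,0,0,0],[0,0,0,-0.28,-1.8,0,0],[0,0,0,-0.28,-1.8,0,0],[0,0,0,-0.28,-1.8,0,0],[0,0,0,-0.28,-1.8,0,0]]

```text
time: 8.55
position: [0.6311, -0.0103, 0.2074]
ee_rot: [-0.667, 0.695, 0.13, 0.235]
ft_force: [0.2, -0.1, -0.6]
gripper_width: 0.0866
```

```bash
python3 st.py .037 h1; python3 st.py .037
```

```text
t 8.55 tcp rel pivot bar axes mm [ 0.81 -0.22 55.78] F bar [-0.16 -0.1  -0.66] T [-0.033  0.353  0.015] w 86.57 rot [ 0.07  0.01 -0.23] [ 0.6311 -0.0103  0.2074]
t 8.6 tcp rel pivot bar axes mm [ 0.91 -2.31 55.71] F bar [ 0.62 -1.27 -0.18] T [-0.173  0.331  0.099] w 86.51 rot [ 0.15 -0.   -0.18] [ 0.6309 -0.0124  0.2074]
```

View pics/h1.png

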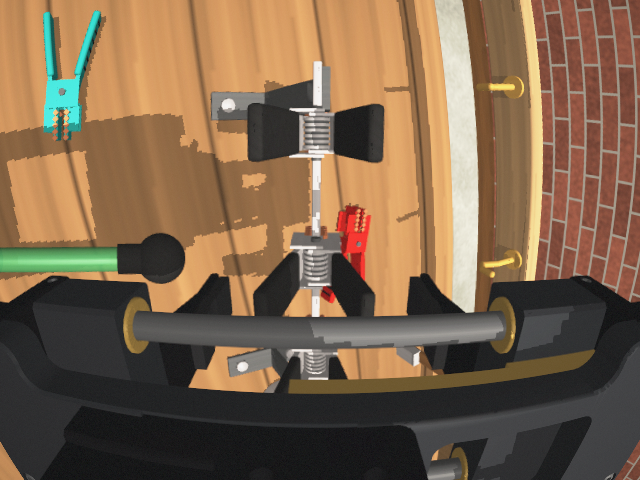

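Request:
step_arm:
  commands:
    - [[0,0,0,0.88,-0.05,0.5,0],[0,0,0,0.43,-0.05,0.25,0],[0,0,0,0.09,-0.01,0.05,0],[0,0,0,0.09,-0.01,0.05,0],[0,0,0,0.09,-0.01,0.05,0],[0,0,0,0.08,-0.01,0.05,0],[0,0,0,0,0,0,0],[0,0,0,0,0,0,0]]

```text
time: 9.4
position: [0.6473, -0.0109, 0.216]
ee_rot: [-0.667, 0.695, 0.13, 0.234]
ft_force: [-0.9, 1.4, -1.6]
gripper_width: 0.0872
```

```bash
python3 st.py .037 i1; python3 st.py .037 i2;python3 st.py .037
```

```text
t 9.4 tcp rel pivot bar axes mm [19.1   1.79 55.24] F bar [-1.71  1.26 -0.85] T [-0.012  0.535  0.038] w 87.2 rot [ 0.05 -0.08 -0.22] [ 0.6473 -0.0109  0.216 ]
t 9.45 tcp rel pivot bar axes mm [19.16  1.74 55.26] F bar [-1.21  0.46  0.33] T [ 0.005  0.517 -0.047] w 86.86 rot [ 0.05 -0.07 -0.22] [ 0.6473 -0.0109  0.2161]
t 9.5 tcp rel pivot bar axes mm [19.21  1.67 55.27] F bar [-1.33  0.36 -1.13] T [-0.042  0.465  0.053] w 87.06 rot [ 0.05 -0.07 -0.21] [ 0.6473 -0.011   0.2161]
```

Request:
step_arm:
  commands:
    - [[0,0,0,0.09,-0.1,0.05,0],[0,0,0,0.09,-0.01,0.05,0],[0,0,0,0,0,0,0],[0,0,0,0,0,0,0],[0,0,0,0,0,0,0],[0,0,0,0,0,0,0],[0,0,0,0,0,0,0],[0,0,0,0,0,0,0]]

```text
time: 10.3
position: [0.6493, -0.0122, 0.2173]
ee_rot: [-0.667, 0.695, 0.13, 0.234]
ft_force: [-1.1, -0.1, -0.1]
gripper_width: 0.0873
```

```bash
python3 st.py .037 i3; python3 st.py .037 i4;python3 st.py .037
```

```text
t 10.3 tcp rel pivot bar axes mm [21.62  0.81 55.28] F bar [-0.96 -0.24  0.42] T [-0.08   0.585  0.055] w 87.25 rot [ 0.06 -0.05 -0.22] [ 0.6493 -0.0122  0.2173]
t 10.35 tcp rel pivot bar axes mm [21.57  0.79 55.27] F bar [-0.98 -0.16  0.33] T [-0.137  0.589  0.077] w 87.31 rot [ 0.06 -0.05 -0.21] [ 0.6492 -0.0122  0.2173]
t 10.4 tcp rel pivot bar axes mm [21.62  0.81 55.29] F bar [-1.22 -0.52  0.03] T [-0.17   0.631  0.034] w 86.95 rot [ 0.06 -0.05 -0.21] [ 0.6493 -0.0122  0.2174]
```

Request:
step_arm:
  commands:
    - [[0,0,0,-0.62,0.1,-0.36,0],[0,0,0,-0.62,0.1,-0.36,0.3],[0,0,0,-0.6,0.1,-0.36,0.4],[0,0,0,0,0,0,0.6],[0,0,0,0,0,0,0.8],[0,0,0,0,0,0,0.9],[0,0,0,0,0,0,0.9],[0,0,0,0,0,0,0.9]]

```text
time: 11.2
position: [0.6309, -0.0092, 0.2064]
ee_rot: [-0.667, 0.696, 0.13, 0.234]
ft_force: [0.4, 0.7, -0.4]
gripper_width: 0.0393
```

```bash
python3 st.py .037 j1; python3 st.py .037
```

```text
t 11.2 tcp rel pivot bar axes mm [ 0.07  0.86 55.14] F bar [-0.01  0.77 -0.5 ] T [-0.117  0.414  0.068] w 39.31 rot [ 0.06 -0.06 -0.21] [ 0.6309 -0.0092  0.2064]
t 11.25 tcp rel pivot bar axes mm [-0.    0.89 55.12] F bar [-0.23  0.29  0.29] T [-0.103  0.444  0.058] w 35.01 rot [ 0.06 -0.07 -0.22] [ 0.6309 -0.0092  0.2064]
```

View pics/j1.png

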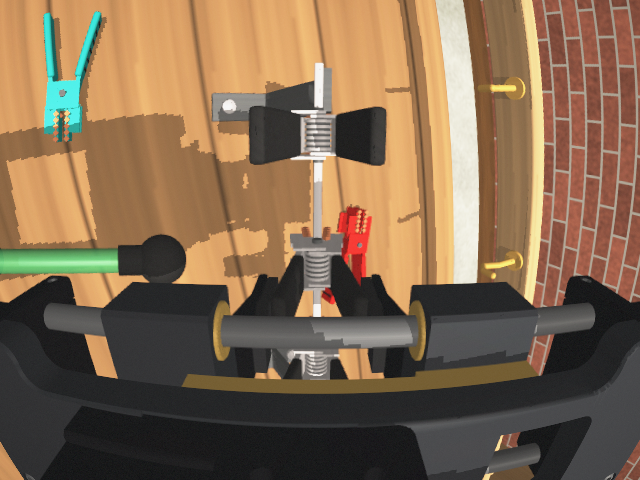

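Request:
step_arm:
  commands:
    - [[0,0,0,0,0,0,0.9],[0,0,0,0,0,0,0.9],[0,0,0,0,0,0,0.9],[0,0,0,-0.25,0.04,0.43,0.9],[0,0,0,-0.74,0.12,1.3,0.9],[0,0,0,-0.99,0.16,1.73,0.9],[0,0,0,-0.99,0.16,1.73,0.9],[0,0,0,-0.99,0.16,1.73,0.9]]

```text
time: 12.05
position: [0.5909, -0.0027, 0.2766]
ee_rot: [-0.667, 0.695, 0.13, 0.235]
ft_force: [0.0, 0.5, -1.4]
gripper_width: 0.0223
```

```bash
python3 st.py .037 k1; python3 st.py .037
```

```text
t 12.05 tcp rel pivot bar axes mm [2.0000e-02 9.9000e-01 1.3617e+02] F bar [-0.75  0.53 -1.23] T [-0.15   0.449  0.107] w 22.34 rot [ 0.06 -0.03 -0.21] [ 0.5909 -0.0027  0.2766]
t 12.1 tcp rel pivot bar axes mm [  2.56   1.27 139.28] F bar [2.77 2.12 0.22] T [-0.051  0.305  0.059] w 22.25 rot [ 0.09  0.24 -0.23] [ 0.5916 -0.0026  0.2806]
```

View pics/k1.png

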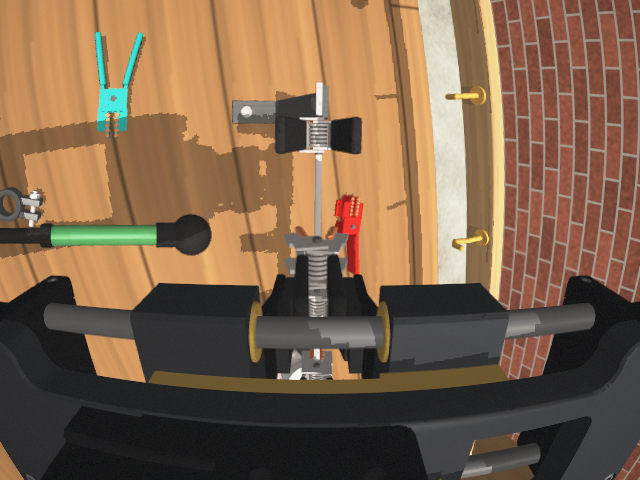

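Request:
step_arm:
  commands:
    - [[-3.7,0.59,6.5,-3.2,0,0.4,0.9],[-3.7,0.59,6.5,-3.3,0,0.4,0.9],[-3.7,0.59,6.5,-3.3,1,0,0.9],[-3.7,0.59,6.5,0,4,0,0.9],[-3.7,0.59,6.5,0,4,0,0.9],[-3.7,0.59,6.5,0,4,0,0.9],[-3.7,0.59,6.5,0,4,0,0.9],[-3.7,0.59,6.5,0,4,0,0.9]]

```text
time: 12.9
position: [0.4932, 0.2092, 0.2839]
ee_rot: [-0.511, 0.719, 0.448, -0.147]
ft_force: [0.5, -0.1, -0.1]
gripper_width: 0.0225
```

```bash
cat > sx.py <<'E'
from h import *
s=manip.get_state(); R=q2R(s["ee_rot"]).as_matrix()
x=by;y=-bz;Rd=Ro.from_matrix(np.c_[x,y,np.cross(x,y)])
print(s["time"],s["position"].round(4),s["joint_pos"].round(2),"w",s["gripper_width"],"F",s["ft_force"].round(1),"rot to tin pose",np.degrees((Rd*q2R(s["ee_rot"]).inv()).as_rotvec()).round(2))
E
python3 sx.py
```

```text
12.9 [0.4932 0.2092 0.2839] [ 0.42 -0.34  2.05 -0.33  1.   -0.36] w 0.02251413473337551 F [ 0.5 -0.1 -0.1] rot to tin pose [-14.6    2.26  25.48]
```

Request:
step_arm:
  commands:
    - [[-3.65,0.57,6.37,0,4,0,0.9],[-3.65,0.57,6.37,0,4,-2,0.9],[-3.65,0.57,6.37,0,4,-3,0.9],[-3.65,0.55,6.37,0,4,-4,0.9],[0,0,0,0,0,-4,0.9],[0,0,0,0,0,-3,0.9],[0,0,0,0,0,-1.9,0.9],[0,0,0,0,0,0,0.9]]

```text
time: 13.7
position: [0.491, 0.361, 0.1047]
ee_rot: [-0.382, 0.659, 0.559, -0.327]
ft_force: [0.7, 0.1, -1.6]
gripper_width: 0.0221
```

```bash
python3 sx.py; python3 - <<'E'
from h import *
for c in ("side","wrist"): cv2.imwrite(f"pics/l_{c}.png",manip.grab_frame(c)[:,:,::-1])
a=cv2.imread("pics/l_side.png")[60:260,100:300];cv2.imwrite("pics/l_side2.png",cv2.resize(a,(600,600)))
E
```

```text
13.7 [0.491  0.361  0.1047] [ 0.71  0.15  1.96 -0.58  0.77 -0.33] w 0.022147187479751654 F [ 0.7  0.1 -1.6] rot to tin pose [ 0.17 -0.36  0.29]
```

View pics/l_side2.png

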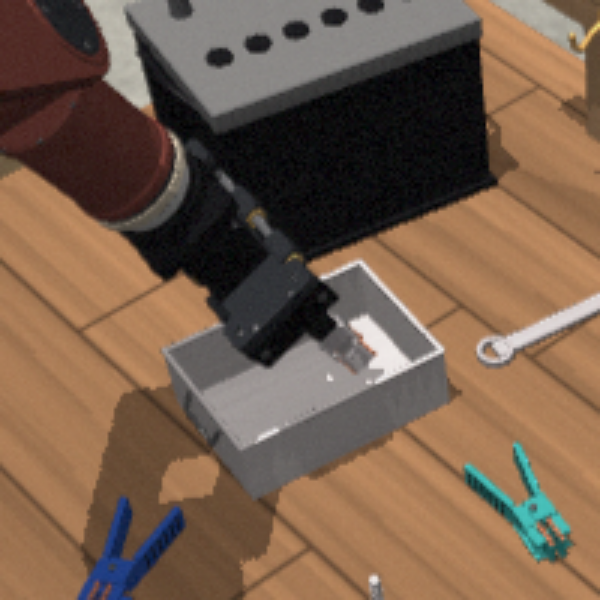

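View pics/l_wrist.png

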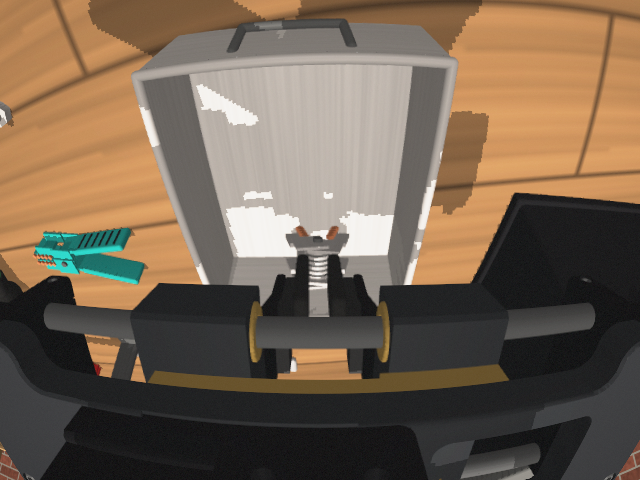

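Request:
step_arm:
  commands:
    - [[0,0,0,0,0,-0.7,0.9],[0,0,0,0,0,0,0.5],[0,0,0,0,0,0,0.2],[0,0,0,0,0,0,0.05],[0,0,0,0,0,0,0],[0,0,0,0,0,0,0],[0,0,0,0,0,0,0],[0,0,0,-0.8,0.1,1.5,0]]

```text
time: 14.6
position: [0.4846, 0.3624, 0.1155]
ee_rot: [-0.382, 0.66, 0.56, -0.325]
ft_force: [0.3, 0.5, -0.4]
gripper_width: 0.0702
```

```bash
python3 sx.py; python3 - <<'E'
from h import *
for c in ("side","wrist"): cv2.imwrite(f"pics/m_{c}.png",manip.grab_frame(c)[:,:,::-1])
a=cv2.imread("pics/m_side.png")[60:260,100:300];cv2.imwrite("pics/m_side2.png",cv2.resize(a,(600,600)))
E
```

```text
14.6 [0.4846 0.3624 0.1155] [ 0.72  0.13  1.97 -0.58  0.79 -0.33] w 0.07023166002909333 F [ 0.3  0.5 -0.4] rot to tin pose [ 0.06 -0.17  0.36]
```

View pics/m_side2.png

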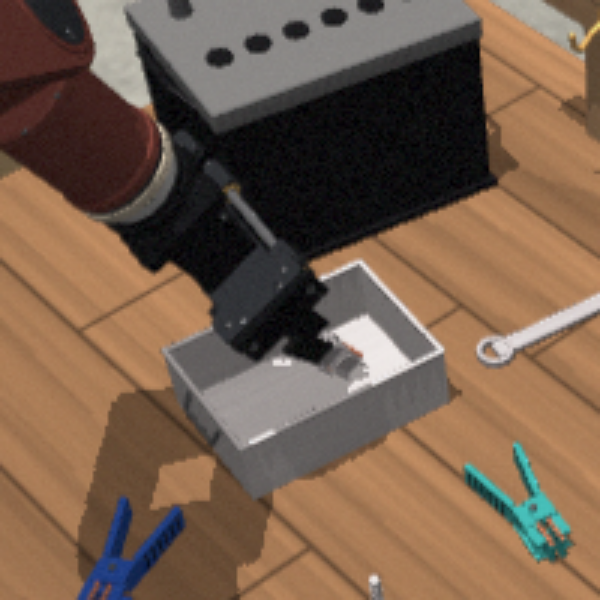

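View pics/m_wrist.png

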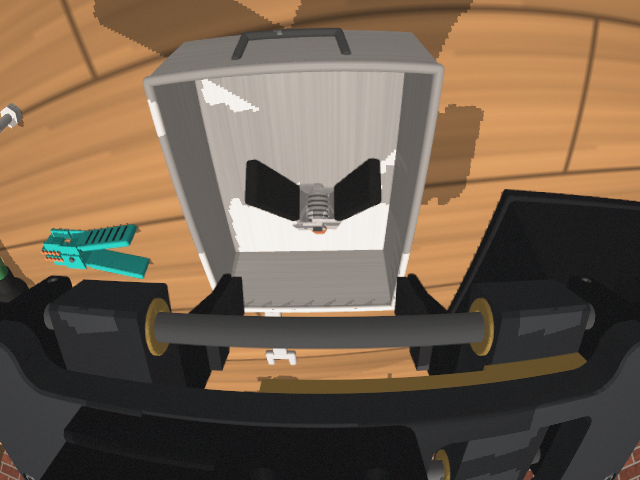

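Request:
step_arm:
  commands:
    - [[3.75,-0.6,-6.5,0,0,4.1,0],[3.75,-0.6,-6.5,0,-1,4.1,0],[3.75,-0.6,-6.5,0,-3.5,4.1,0],[3.75,-0.6,-6.5,0,-3.5,4.1,0],[3.75,-0.6,-6.5,0.9,-3.5,0,0],[3.75,-0.6,-6.5,0.9,-3.5,0,0],[3.75,-0.6,-6.5,0.9,-3.5,0,0],[3.75,-0.6,-6.5,0.9,-3.5,0,0]]

```text
time: 15.5
position: [0.5217, 0.1472, 0.2758]
ee_rot: [-0.613, 0.731, 0.294, 0.055]
ft_force: [0.3, 0.3, 0.1]
gripper_width: 0.0865
```

```bash
python3 st.py -.028
```

```text
t 15.5 tcp rel pivot bar axes mm [-79.87 203.29 181.35] F bar [ 0.25  0.39 -0.06] T [-0.05   0.306  0.054] w 86.49 rot [ 14.29  -2.02 -25.35] [0.5217 0.1472 0.2758]
```

Request:
step_arm:
  commands:
    - [[3.57,-0.5,-6.35,1.1,-4.1,0.1,0],[3.57,-0.5,-6.35,1.1,-4.1,0.1,0],[3.57,-0.5,-6.35,1.1,-4.1,0.1,0],[3.57,-0.5,-6.35,1.1,-4.1,0.1,0],[0,0,0,1,-4.1,0,0],[0,0,0,0.2,-0.6,0,0],[0,0,0,0,0,0,0],[0,0,0,0,0,0,0]]

```text
time: 16.3
position: [0.577, -0.0618, 0.279]
ee_rot: [-0.667, 0.696, 0.129, 0.234]
ft_force: [0.5, -1.3, -0.3]
gripper_width: 0.0868
```

```bash
python3 st.py -.028 n1; python3 - <<'E'
from h import *
for t in (-.028,-.1056,.037):
    pv=O+.01*bz+t*by; print(t,proj("wrist",pv),proj("wrist",pv+.069*bz+.0258*bx),proj("wrist",pv+.069*bz-.0258*bx))
E
```

```text
t 16.3 tcp rel pivot bar axes mm [ -2.61   5.45 140.46] F bar [ 0.44 -1.22 -0.57] T [-0.108  0.373  0.024] w 86.77 rot [ 0.09 -0.17 -0.23] [ 0.577  -0.0618  0.279 ]
-0.028 [[324.68770446 236.96327119]] [[366.70841863 267.13720942]] [[284.92332105 266.6537393 ]]
-0.1056 [[323.68742503 321.98087551]] [[360.38971557 367.70709708]] [[288.3396239  367.45165174]]
0.037 [[325.45737451 155.75658772]] [[370.698976   163.34349703]] [[283.19504814 162.54970868]]
```

View pics/n1.png

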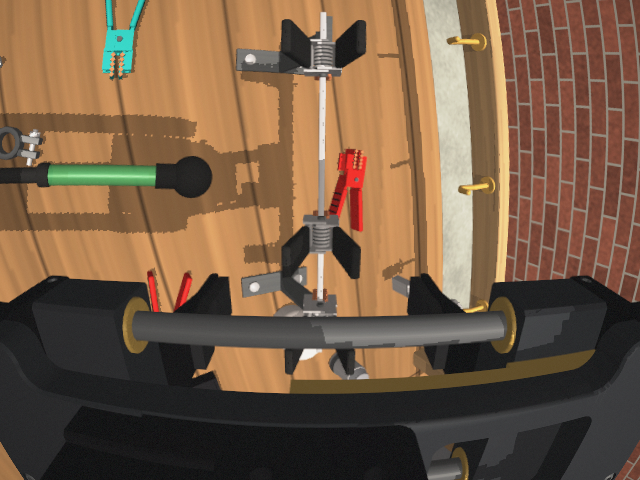

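Request:
step_arm:
  commands:
    - [[0,0,0,1.33,-0.66,-2.45,0],[0,0,0,1.4,-0.22,-2.45,0],[0,0,0,1.4,-0.22,-2.45,0],[0,0,0,0.68,-0.11,0.4,0],[0,0,0,0.6,-0.09,0.35,0],[0,0,0,0.09,-0.01,0.05,0],[0,0,0,0.09,-0.01,0.05,0],[0,0,0,0,0,0,0]]

```text
time: 17.15
position: [0.6336, -0.0755, 0.2161]
ee_rot: [-0.666, 0.696, 0.131, 0.234]
ft_force: [0.1, 0.6, -1.2]
gripper_width: 0.0873
```

```bash
python3 st.py -.028 o1; python3 st.py -.028
```

```text
t 17.15 tcp rel pivot bar axes mm [16.21  0.83 56.98] F bar [-0.65  0.63 -1.05] T [-0.119  0.354  0.09 ] w 87.26 rot [ 0.14 -0.01 -0.25] [ 0.6336 -0.0755  0.2161]
t 17.2 tcp rel pivot bar axes mm [15.84  0.72 56.73] F bar [1.09 0.19 0.37] T [-0.094  0.268  0.048] w 86.99 rot [ 0.14 -0.03 -0.23] [ 0.6334 -0.0756  0.2157]
```

View pics/o1.png

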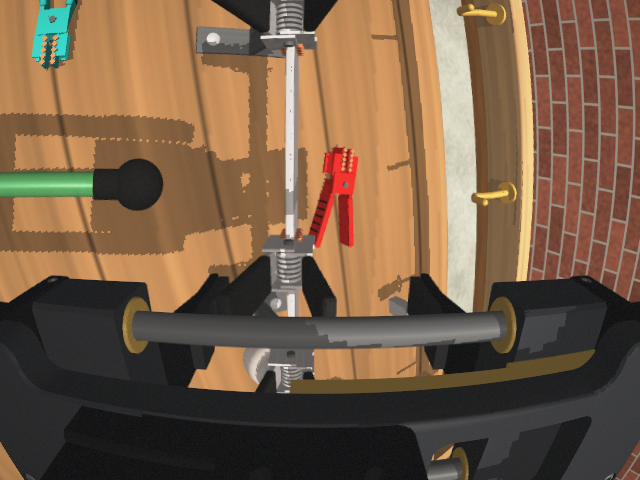

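Request:
step_arm:
  commands:
    - [[0,0,0,0.08,-0.05,0.05,0],[0,0,0,0.09,-0.01,0.05,0],[0,0,0,0.09,-0.01,0.05,0],[0,0,0,0.04,-0.01,0.02,0],[0,0,0,0,0,0,0],[0,0,0,0,0,0,0],[0,0,0,0,0,0,0],[0,0,0,0,0,0,0]]

```text
time: 18.0
position: [0.6361, -0.0763, 0.216]
ee_rot: [-0.667, 0.696, 0.13, 0.234]
ft_force: [-0.9, -0.6, -0.7]
gripper_width: 0.0869
```

```bash
python3 st.py -.028 o2; python3 st.py -.028 o3; python3 st.py -.028
```

```text
t 18.0 tcp rel pivot bar axes mm [18.4   0.39 55.61] F bar [-0.99 -0.72 -0.22] T [-0.124  0.599  0.023] w 86.9 rot [ 0.1  -0.14 -0.23] [ 0.6361 -0.0763  0.216 ]
t 18.05 tcp rel pivot bar axes mm [18.4   0.37 55.61] F bar [-1.71 -0.16  1.14] T [-0.164  0.559  0.05 ] w 86.91 rot [ 0.1  -0.14 -0.23] [ 0.6361 -0.0763  0.216 ]
t 18.1 tcp rel pivot bar axes mm [18.42  0.41 55.61] F bar [-1.18 -1.05  0.84] T [-0.168  0.606  0.031] w 87.15 rot [ 0.1  -0.14 -0.23] [ 0.6361 -0.0763  0.216 ]
```

Force near 1.3 N at 18.4 mm; push 2.5 mm further to see whether it plateaus or rises.

Request:
step_arm:
  commands:
    - [[0,0,0,0.09,-0.01,0.05,0],[0,0,0,0.09,-0.01,0.05,0],[0,0,0,0.04,-0.01,0.02,0],[0,0,0,0,0,0,0],[0,0,0,0,0,0,0],[0,0,0,0,0,0,0],[0,0,0,0,0,0,0],[0,0,0,0,0,0,0]]

```text
time: 18.9
position: [0.6383, -0.0767, 0.2173]
ee_rot: [-0.667, 0.696, 0.13, 0.234]
ft_force: [-1.0, -0.1, 0.4]
gripper_width: 0.0868
```

```bash
python3 st.py -.028 o4; python3 st.py -.028 o5; python3 st.py -.028
```

```text
t 18.9 tcp rel pivot bar axes mm [20.98  0.42 55.59] F bar [-0.63 -0.3   0.81] T [-0.151  0.631  0.048] w 86.76 rot [ 0.1  -0.13 -0.23] [ 0.6383 -0.0767  0.2173]
t 18.95 tcp rel pivot bar axes mm [21.    0.43 55.6 ] F bar [-0.99 -0.13  0.22] T [-0.127  0.625  0.052] w 86.9 rot [ 0.11 -0.13 -0.23] [ 0.6384 -0.0766  0.2173]
t 19.0 tcp rel pivot bar axes mm [21.01  0.42 55.6 ] F bar [-2.35 -0.02 -0.45] T [-0.088  0.565  0.009] w 86.77 rot [ 0.11 -0.13 -0.23] [ 0.6384 -0.0767  0.2173]
```

Request:
step_arm:
  commands:
    - [[0,0,0,-0.62,0.09,-0.36,0],[0,0,0,-0.62,0.09,-0.36,0.3],[0,0,0,-0.62,0.09,-0.36,0.4],[0,0,0,0,0,0,0.6],[0,0,0,0,0,0,0.8],[0,0,0,0,0,0,0.9],[0,0,0,0,0,0,0.9],[0,0,0,0,0,0,0.9]]

```text
time: 19.8
position: [0.6198, -0.074, 0.2065]
ee_rot: [-0.667, 0.696, 0.13, 0.234]
ft_force: [-0.9, -0.4, -1.0]
gripper_width: 0.0394
```

Request:
step_arm:
  commands:
    - [[0,0,0,0,0,0,0.9],[0,0,0,0,0,0,0.9],[0,0,0,0,0,0,0.9],[0,0,0,-0.25,0.04,0.43,0.9],[0,0,0,-0.74,0.12,1.3,0.9],[0,0,0,-0.99,0.16,1.73,0.9],[0,0,0,-0.99,0.16,1.73,0.9],[0,0,0,-0.99,0.16,1.73,0.9]]

```text
time: 20.6
position: [0.5798, -0.0675, 0.2766]
ee_rot: [-0.666, 0.696, 0.13, 0.234]
ft_force: [-0.8, -0.3, -0.0]
gripper_width: 0.0223
```

```bash
python3 st.py -.028 p1; python3 st.py -.028
```

```text
t 20.6 tcp rel pivot bar axes mm [ -0.72   0.31 136.61] F bar [-0.64 -0.38  0.33] T [-0.078  0.41   0.129] w 22.26 rot [ 0.11 -0.11 -0.23] [ 0.5798 -0.0675  0.2766]
t 20.65 tcp rel pivot bar axes mm [  1.82   0.33 139.68] F bar [3.11 1.27 0.66] T [0.002 0.257 0.074] w 21.94 rot [ 0.19  0.15 -0.24] [ 0.5804 -0.0676  0.2805]
```

View pics/p1.png

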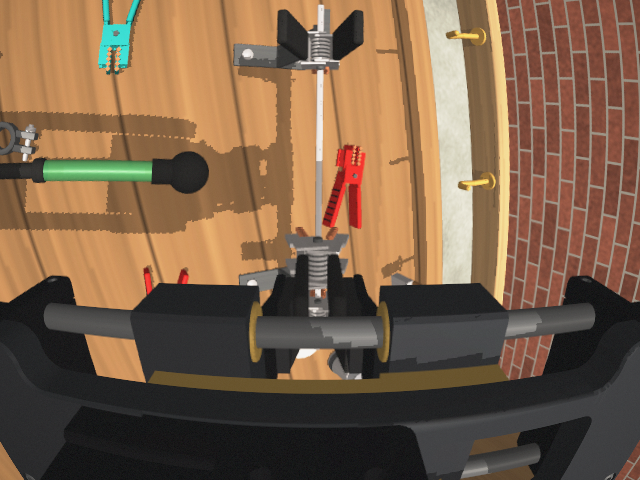

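Request:
step_arm:
  commands:
    - [[-3.7,0.59,6.5,-3.1,0,0.4,0.9],[-3.7,0.59,6.5,-3.1,0,0.4,0.9],[-3.7,0.59,6.5,-3.1,1,0,0.9],[-3.7,0.59,6.5,0,4.4,0,0.9],[-3.7,0.59,6.5,0,4.4,0,0.9],[-3.7,0.59,6.5,0,4.4,0,0.9],[-3.7,0.59,6.5,0,4.4,0,0.9],[-3.7,0.59,6.5,0,4.4,0,0.9]]

```text
time: 21.45
position: [0.4871, 0.1645, 0.2841]
ee_rot: [-0.51, 0.719, 0.447, -0.147]
ft_force: [0.8, -0.2, 0.1]
gripper_width: 0.0221
```

Request:
step_arm:
  commands:
    - [[-3.65,0.57,6.37,0,4.2,0,0.9],[-3.65,0.57,6.37,0,4.2,0,0.9],[-3.65,0.57,6.37,0,4.2,0,0.9],[-3.65,0.55,6.37,0,4.2,-2,0.9],[0,0,0,0,0,-4,0.9],[0,0,0,0,0,-4,0.9],[0,0,0,0,0,0,0.9],[0,0,0,0,0,0,0.9]]

```text
time: 22.25
position: [0.487, 0.3303, 0.1834]
ee_rot: [-0.381, 0.66, 0.56, -0.324]
ft_force: [0.1, -1.1, -1.2]
gripper_width: 0.0221
```

```bash
python3 sx.py; python3 - <<'E'
from h import *
for c in ("top","wrist"): cv2.imwrite(f"pics/q_{c}.png",manip.grab_frame(c)[:,:,::-1])
a=cv2.imread("pics/q_top.png")[205:305,150:250];cv2.imwrite("pics/q_top2.png",cv2.resize(a,(600,600)))
E
```

```text
22.25 [0.487  0.3303 0.1834] [ 0.67 -0.03  1.98 -0.5   0.88 -0.48] w 0.022086959319089255 F [ 0.1 -1.1 -1.2] rot to tin pose [ 0.07 -0.06  0.29]
```

View pics/q_wrist.png

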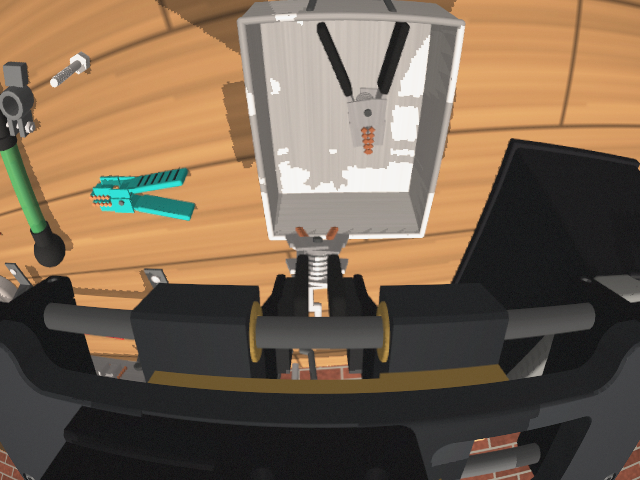

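View pics/q_top2.png

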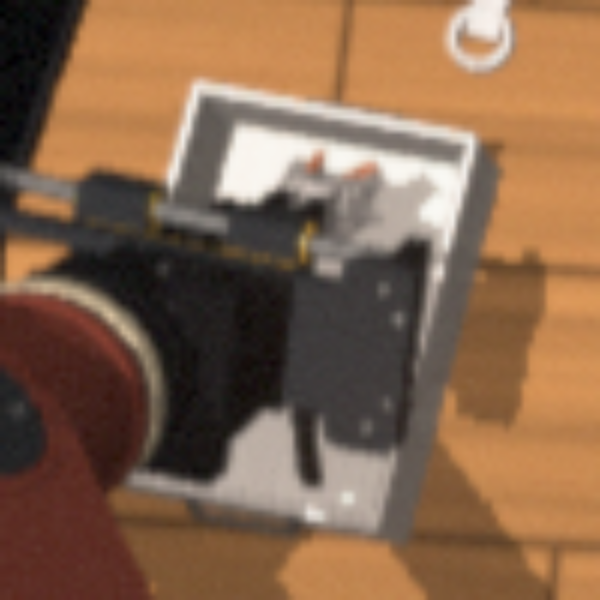

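Request:
step_arm:
  commands:
    - [[0,0,0,0.3,-0.3,-3.5,0.9],[0,0,0,0.2,0,-3,0.9],[0,0,0,0,0,-1.5,0.9],[0,0,0,0,0,0,0.6],[0,0,0,0,0,0,0.3],[0,0,0,0,0,0,0.1],[0,0,0,0,0,0,0],[0,0,0,0,0,0,0]]

```text
time: 23.15
position: [0.4928, 0.328, 0.1051]
ee_rot: [-0.381, 0.66, 0.561, -0.323]
ft_force: [-0.0, -1.7, -0.7]
gripper_width: 0.0544
```

Request:
step_arm:
  commands:
    - [[0,0,0,0,0,0,0],[0,0,0,-0.8,0.1,1.5,0],[0,0,0,-0.8,0.1,2,0],[0,0,0,0,0,4,0],[0,0,0,0,0,4,0],[0,0,0,0,0,4,0],[0,0,0,0,0,0,0],[0,0,0,0,0,0,0]]

```text
time: 23.95
position: [0.4767, 0.33, 0.2606]
ee_rot: [-0.381, 0.66, 0.562, -0.322]
ft_force: [-0.8, -0.2, -0.8]
gripper_width: 0.0871
```

```bash
python3 sx.py; python3 - <<'E'
from h import *
for c in ("side","wrist"): cv2.imwrite(f"pics/r_{c}.png",manip.grab_frame(c)[:,:,::-1])
a=cv2.imread("pics/r_side.png")[60:260,100:300];cv2.imwrite("pics/r_side2.png",cv2.resize(a,(600,600)))
E
```

```text
23.95 [0.4767 0.33   0.2606] [ 0.68 -0.13  1.93 -0.45  1.02 -0.55] w 0.08708475175989072 F [-0.8 -0.2 -0.8] rot to tin pose [-0.12  0.16  0.31]
```

View pics/r_wrist.png

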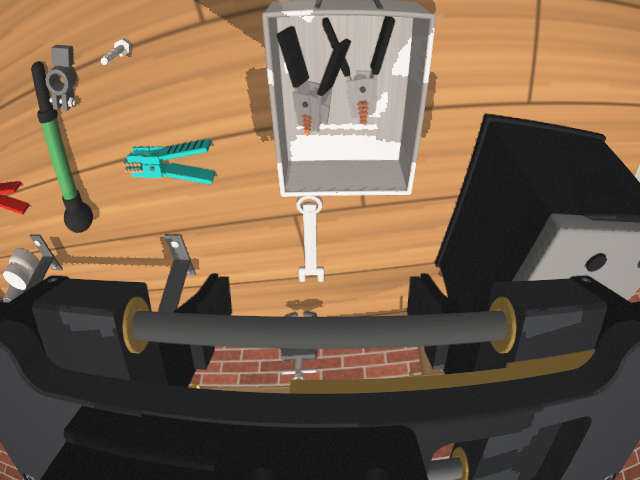

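View pics/r_side2.png

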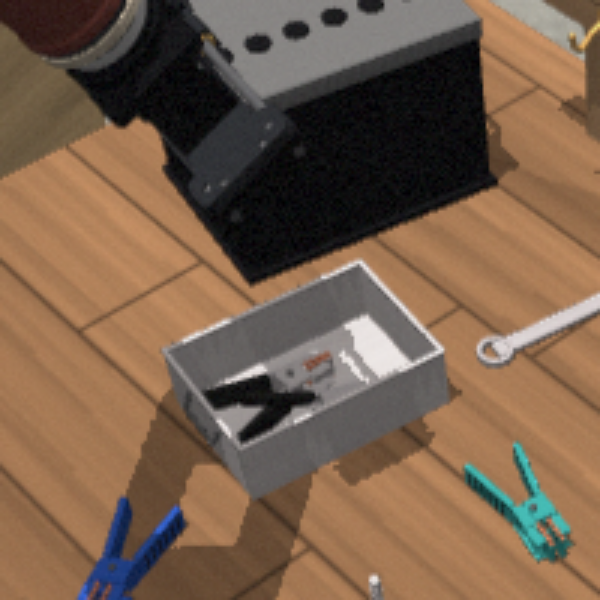

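```bash
python3 - <<'E'
from h import *
a=cv2.imread("pics/a_side.png");b=cv2.imread("pics/r_side.png")
f=lambda i:cv2.resize(i[140:260,315:435],(390,390),interpolation=cv2.INTER_CUBIC)
cv2.imwrite("pics/s.png",np.hstack([f(a),f(b)]))
t=manip.grab_frame("top")[:,:,::-1];a=cv2.imread("pics/a_top.png")
cv2.imwrite("pics/s_top_full.png",t)
g=lambda i:cv2.resize(i[160:240,280:440],(780,390)[:2],interpolation=cv2.INTER_CUBIC)
cv2.imwrite("pics/s_top.png",cv2.resize(np.vstack([g(a),g(t)]),(780,590)))
E
```

```text
(no output)
```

View pics/s.png

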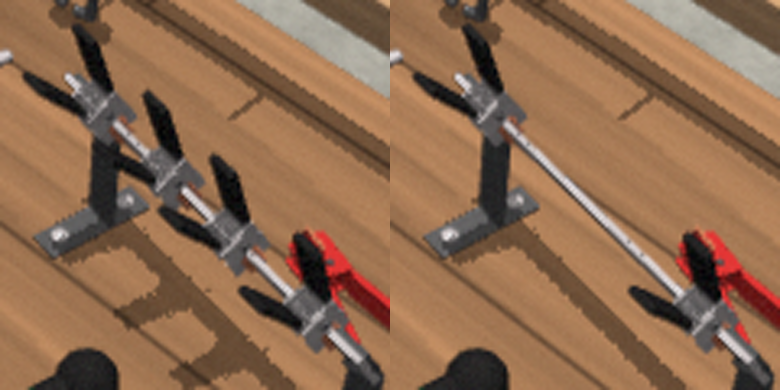

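View pics/s_top.png

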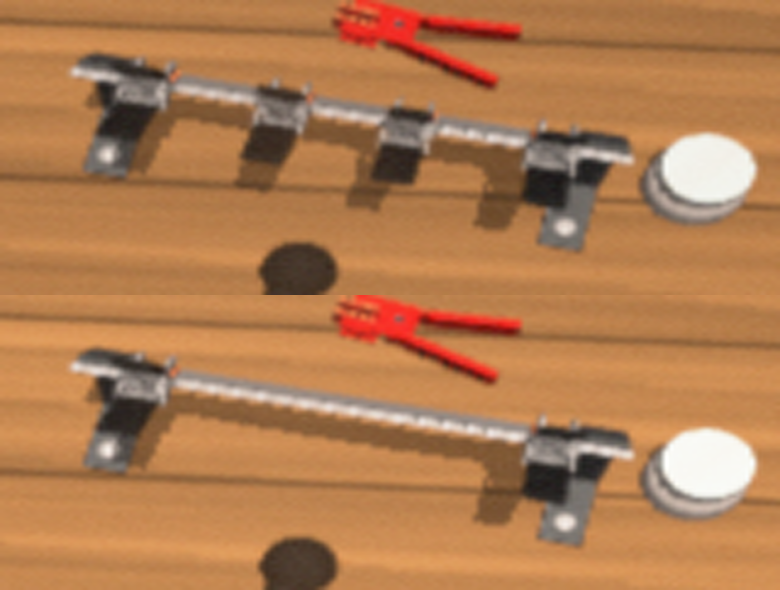

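View pics/s_top_full.png

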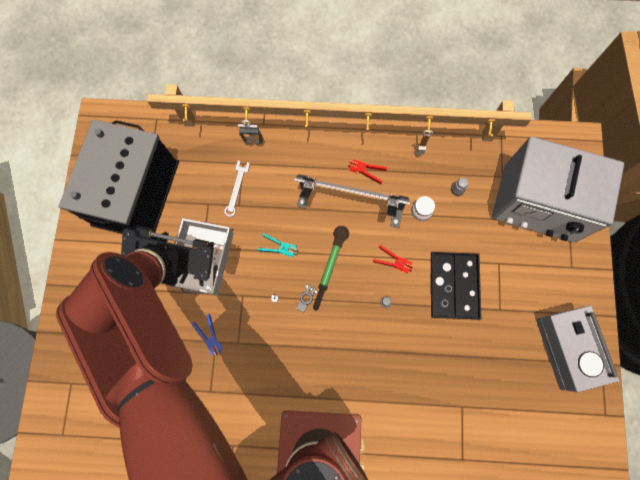

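```bash
python3 - <<'E'
from h import *
a=cv2.imread("pics/a_side.png");b=cv2.imread("pics/r_side.png")
d=cv2.absdiff(a,b).max(2)>40
n,l,st,c=cv2.connectedComponentsWithStats(d.astype(np.uint8))
print([tuple(x) for x in st[1:] if x[4]>15])
print(manip.get_state()["joint_vel"].round(3), manip.get_state()["ft_force"])
E
```

```text
[(np.int32(0), np.int32(0), np.int32(116), np.int32(110), np.int32(5376)), (np.int32(47), np.int32(17), np.int32(137), np.int32(87), np.int32(3903)), (np.int32(170), np.int32(77), np.int32(6), np.int32(5), np.int32(21)), (np.int32(162), np.int32(98), np.int32(33), np.int32(30), np.int32(281)), (np.int32(0), np.int32(112), np.int32(6), np.int32(18), np.int32(63)), (np.int32(0), np.int32(142), np.int32(4), np.int32(8), np.int32(18)), (np.int32(177), np.int32(152), np.int32(31), np.int32(15), np.int32(52)), (np.int32(33), np.int32(160), np.int32(99), np.int32(162), np.int32(8319)), (np.int32(351), np.int32(167), np.int32(46), np.int32(58), np.int32(818)), (np.int32(154), np.int32(169), np.int32(79), np.int32(41), np.int32(1210)), (np.int32(128), np.int32(190), np.int32(44), np.int32(73), np.int32(956)), (np.int32(211), np.int32(199), np.int32(34), np.int32(23), np.int32(312)), (np.int32(133), np.int32(217), np.int32(72), np.int32(162), np.int32(4043)), (np.int32(350), np.int32(227), np.int32(23), np.int32(15), np.int32(152)), (np.int32(367), np.int32(245), np.int32(24), np.int32(16), np
[... 710 characters left out ...]
), np.int32(22), np.int32(32)), (np.int32(118), np.int32(364), np.int32(13), np.int32(9), np.int32(40)), (np.int32(75), np.int32(369), np.int32(5), np.int32(17), np.int32(53)), (np.int32(82), np.int32(375), np.int32(29), np.int32(32), np.int32(187)), (np.int32(186), np.int32(379), np.int32(5), np.int32(13), np.int32(31)), (np.int32(0), np.int32(390), np.int32(38), np.int32(24), np.int32(374)), (np.int32(183), np.int32(396), np.int32(8), np.int32(21), np.int32(79)), (np.int32(147), np.int32(419), np.int32(32), np.int32(20), np.int32(350)), (np.int32(4), np.int32(424), np.int32(67), np.int32(56), np.int32(2511))]
[ 0.001  0.01   0.003  0.    -0.    -0.001] [ 0.75199121 -0.26656316  0.20780985]
```

Apart from the arm, its shadow and the tin, the only places that changed are the two removed clamps and their shadows. The outer clamps show no change. I'm handing the job in.

```bash
python3 -c "
from workcell import manip
print(manip.job_done())"
```

```text
the job is handed in; nothing more can be done
None
```

The two weak clamps are in the scrap tin, and the two sound ones are still clipped on the bar. I handed the job in at about 24 s on the robot's clock.

- **How I told them apart:** I pushed one handle of a clamp with a finger and read the steady force at the wrist. The far-left clamp gave about 4 N. The two middle clamps gave only about 1.2 N each, so I took those to be the weak ones.
- **What I didn't test:** I never pushed the far-right clamp. It is sound by elimination, since both weak ones were already found.
- **Force readings:** The one-sided readings are lower than the quoted spring forces because the clamp rocks on the bar. The ratio of about 3.5 matches sound against weak. I also tried a two-finger squeeze on the far-left clamp, which told me nothing because the gripper is too stiff.
- **Last checks:** Both scrapped clamps lie below the tin's rim, with their handles crossed. Compared with the first pictures, the two clamps on the bar look unchanged. In the side view, nothing else changed apart from the arm, its shadow and the tin's contents.

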